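# Tidy the blackboard things into their trays

## Robot

A 7-joint arm with a two-finger parallel gripper is mounted at the origin on the work surface. World frame = base frame: x ahead of the robot, y to its left, z up, the work surface at z = 0. Lengths are in mm, angles in rad, forces in N, time in s.
With the tool pointing down it reaches from about 400 to 850 mm from the base axis. Payload 4.5 kg.
Tool frame: the origin (TCP) lies on the front face of the gripper's body, between the roots of the fingers; the fingertips stand 64 mm ahead of it and the grasp point (between the pads) lies 45 mm ahead of it (r.tip_reach is the distance from the TCP to the fingertips, in mm); z points along the fingers, x is the direction in which the jaws open and shut, and the axes are right-handed (so a half turn about z gives the same grasp; the last joint's range is limited). The gripper opens to 88 mm and grips with 3 to 60 N. Pads are 18 mm wide; open, the fingers measure 123 mm over their backs; the gripper's body (75 mm by 187 mm) begins 45 mm behind the grasp point.
Start: joints at [-1.117, 0.689, -0.195, 1.565, 0.157, 0.902, -0.215], TCP at [254.719, 570.759, 302.743] pointing down, gripper open.
Joint ranges: [-3.01, 3.01], [-0.46, 2.08], [-1.47, 1.51], [0.13, 2.56], [-1, 4.14], [0.04, 2.09], [-2.66, 2.66]. Speed limits (rad/s): [2.57, 2.57, 3.14, 3.14, 3.14, 3.14, 3.14].

## Interface

Orientations are given as [roll, pitch, yaw] about the fixed x, y, z axes, in that order (R = Rz(yaw) Ry(pitch) Rx(roll)).
In Python, from rig import r, viewer gives the robot as it stands. The module is installed in compiled form; this text tells all that it offers.
- The arm moves only by the shell command python3 -m jog 'ROWS' [OPENING] [FORCE]. ROWS is JSON, a list of rows, each a list of 2 entries, a list of its own where there are three numbers: the shift along the tool's x, y, z as a fraction of full scale, then the turn, a rotation vector about the tool's x, y, z as a fraction of full scale. A call has 1 to 20 rows; each row shifts and turns the commanded pose from where the row before left it, along the tool's axes as they then stand; what a row does not reach is not made up. Full scale, the value 1, is 0.02 m for a shift and 6 degrees for a turn. A row lasts 1/12 s, in which the tool goes at most 41.7 mm and 7.16 degrees, less where a joint would pass 70% of its speed; a pose out of reach is approached as far as the arm can. A call with a number of a shift or a turn outside -1 to 1 is refused whole. A call with a gripper value outside its range is refused whole. OPENING is the finger opening in mm, from 0 to 88.1, set as the call begins (- or left out, the last holds). The fingers move at their own pace and stop on an object; FORCE is the grip in N (left out, the last holds). Time passes only in rows, so rows that do not move let the fingers close. It gives the time, the measured TCP pose, the force and the opening at its end, in the units of the state.
- r.get_state(): the state, without advancing time (a new reading comes with each control period).
- viewer.grab_frame(name): name is "scene" or "top" or "wrist"; returns a dict with "color" (384x512x3 uint8, red, green, blue), "camera_matrix" (3x3 intrinsics, pixels), "xyz" and "rotation" of the camera in the world; the wrist camera has in their place "T_tool_cam" (4x4, takes a point from camera to tool coordinates, whose origin is the TCP and whose axes are the tool frame's). Camera axes: x right, y up, looking along -z (the intrinsics and any distortion apply to the point x, -y, -z); pixel columns grow to the right and rows downward; lengths in mm; the calibration is good to about 2 mm. The wrist camera is an equidistant fisheye: a pixel r from the principal point sees the ray r / f radians off the axis. A picture is of the moment at which its call begins: read the wrist's pose just before it. There is no depth.
- r.close_job(): hands the job in, once; it reports no verdict.
The state is a dict: "clock": time; "joints": joint angles; "dq": joint speeds; "joint_efforts": joint torques, N m; "tool_pos": TCP position; "orientation": TCP orientation; "contact_force": force on the tool from outside, world axes, zero at the start; "ft_torque": the same for the moment, N m; "gripper_width": finger opening in mm.
Only numpy, scipy, OpenCV 4.12 (cv2) and the standard library are available. Lean on these libraries where they do the work, as an engineer would, in place of code of your own. Each camera call takes 0.05 s, during which the arm holds its last target.

## Task

Sort the blackboard things into their trays: stand one chalk carton in each of the two bays of the divided tray, lay the eraser felt down in the plain rectangular tray, and put both round magnets in the round dish. Everything must sit flat and upright on the floor of its tray, nothing stacked or leaning on a rim. Leave the tape roll and the pencil sharpener where they are.

Things in the scene. Friction and masses are not known exactly. Their poses are not given: they have to be found in the camera images.
- carton_a_center (a point): chalk carton A: closed plain cardboard carton with a thin dark seam along its length and a narrow pale paper seal across one end, 70 mm long (its x), 42 mm wide (its y), 50 mm tall, standing on its base on the table; about 140 g. This point is its centre, 25 mm above its base; z is up. The two cartons are alike and interchangeable
- carton_b_center (a point): chalk carton B: closed plain cardboard carton with a thin dark seam along its length and a narrow pale paper seal across one end, 70 mm long (its x), 42 mm wide (its y), 50 mm tall, standing on its base on the table; about 140 g. This point is its centre, 25 mm above its base; z is up. The two cartons are alike and interchangeable
- eraser_center (a point): blackboard eraser: wooden back with two dark grooves over a grey felt sole, 105 mm long (its x), 48 mm wide (its y), 40 mm tall, felt down on the table; about 100 g, rigid. This point is its centre, 20 mm above the sole; z is up
- magnet_a_center (a point): board magnet A: flat-topped black round knob with a thin steel rim at its foot, diameter 38 mm, 26 mm tall, standing on its base; about 60 g, does not attract anything here. This point is its centre, 13 mm above its base; z is up. The two magnets are alike and interchangeable
- magnet_b_center (a point): board magnet B: flat-topped black round knob with a thin steel rim at its foot, diameter 38 mm, 26 mm tall, standing on its base; about 60 g, does not attract anything here. This point is its centre, 13 mm above its base; z is up. The two magnets are alike and interchangeable
- chalk_tray: the chalk tray: open grey-painted steel tray fixed to the table, 210 mm long (its x) by 110 mm wide (its y), 18 mm tall, walls and floor 4 mm thick, with one crosswise divider 18 mm tall that makes two bays, each 99 mm by 102 mm inside; bay centres lie 51.5 mm either way from the tray's centre along its x. Origin: centre of its underside, on the table; z up
- eraser_tray: the eraser tray: open grey-painted steel tray without a divider, fixed to the table, 168 mm long (its x) by 108 mm wide (its y), 18 mm tall, walls and floor 4 mm thick (inside 160 by 100 mm). Origin: centre of its underside, on the table; z up
- magnet_dish: the magnet dish: round open grey-painted steel dish fixed to the table, outer diameter 160 mm, 18 mm tall, wall and floor 4 mm thick, flat floor about 148 mm across. Origin: centre of its underside, on the table; z up
- tape_center (a point): bystander: roll of grey tape lying flat, outer diameter 50 mm, 18 mm tall, loose; to be left alone. This point is its centre
- sharpener_center (a point): bystander: small steel pencil sharpener, 34 x 24 x 16 mm tall, loose; to be left alone. This point is its centre

How it is judged:
By the outcome, as a careful person would: the job done as asked, in the order asked, and still so for the second after the job is handed in, with the robot touching nothing.
It also fails if it takes over 128 s, if anything falls off the work surface, if the arm or the gripper's body presses on something with over 40 N, if the wrist force passes 120 N, or if a joint passes its speed limit or range.

## Working session

There is one attempt and no reset: what is moved stays moved. The work goes in short steps, Python scripts to look and compute and a shell command to move; the robot and the scene stay as the last step left them, time stands still between calls to the robot, and variables do not carry over. Pictures are saved under pics/ and viewed, and the job is handed in when it is done.

```bash
mkdir -p pics; python3 - <<'E'
from rig import r, viewer
import cv2
print(r.get_state())
for n in ("scene","top","wrist"):
    f=viewer.grab_frame(n); cv2.imwrite(f"pics/{n}0.png",f["color"][:,:,::-1])
    print(n,{k:v for k,v in f.items() if k!="color"})
E
```

```text
{'clock': 0.0, 'joints': array([-1.11721006,  0.6900044 , -0.1945242 ,  1.56636354,  0.15729041,
        0.90248473, -0.21510444]), 'dq': array([-1.11925353e-05,  7.22418104e-04,  5.48344937e-04, -2.56795737e-04,
       -6.86486393e-05, -5.23306718e-04,  6.73256374e-04]), 'joint_efforts': array([ 8.05961122e-05, -5.27566373e+01, -1.26691192e+00, -1.53425556e+01,
       -5.25793014e-02,  6.59059049e-03,  1.74836568e-04]), 'tool_pos': array([254.54560497, 570.24247307, 301.89223902]), 'orientation': array([3.14147403e+00, 1.86480712e-03, 1.15109425e+00]), 'contact_force': array([ 0.76183108, -0.01004802, -0.62040268]), 'ft_torque': array([-0.00550672,  0.01264434,  0.02623304]), 'gripper_width': 88.19386971012233}
scene {'camera_matrix': array([[457.1282114 ,   0.        , 255.91512708],
       [  0.        , 457.1282114 , 195.89963715],
       [  0.        ,   0.        ,   1.        ]]), 'xyz': array([1209.37562011,  141.29711914,  957.63342835]), 'rotation': array([ 0.63578668, -0.00418752,  1.79370464])}
top {'camera_matrix': array([[388.03747839,   0.        , 255.33361058],
       [  0.        , 388.03747839, 192.76699321],
       [  0.        ,   0.        ,   1.        ]]), 'xyz': array([ 355.38624726,  -12.48435242, 1111.39614848]), 'rotation': array([ 0.17207398,  0.0314927 , -1.59105064])}
wrist {'camera_matrix': array([[297.31863964,   0.        , 257.81362291],
       [  0.        , 297.31863964, 196.00733046],
       [  0.        ,   0.        ,   1.        ]]), 'T_tool_cam': array([[ 9.99999975e-01,  2.25327262e-04,  1.49431123e-05,
         7.71766970e-01],
       [ 2.18148554e-04, -9.46798161e-01, -3.21827896e-01,
        -8.25030389e+01],
       [-5.83684874e-05,  3.21827891e-01, -9.46798186e-01,
        -8.12898946e+01],
       [ 0.00000000e+00,  0.00000000e+00,  0.00000000e+00,
         1.00000000e+00]])}
```

View pics/scene0.png

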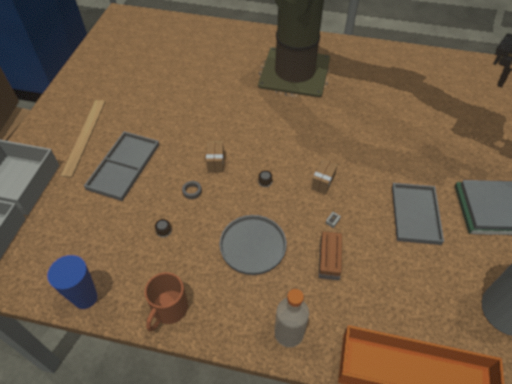

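View pics/top0.png

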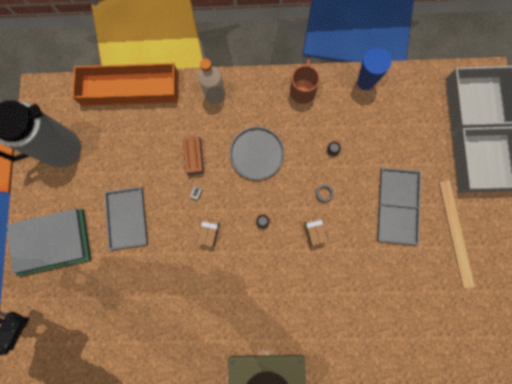

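View pics/wrist0.png

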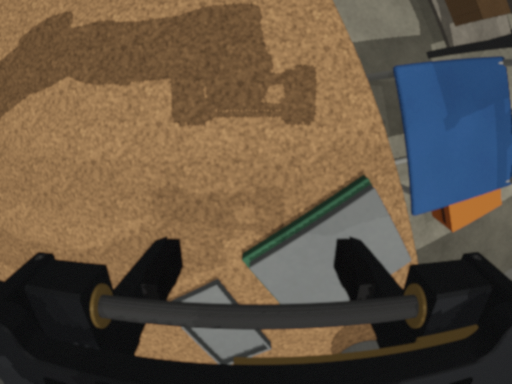

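```bash
cat > h.py <<'E'
import numpy as np, cv2
from scipy.spatial.transform import Rotation as Ro
from rig import r, viewer
def cam(n):
    s=r.get_state(); f=viewer.grab_frame(n)
    if n=="wrist":
        T=np.eye(4); T[:3,:3]=Ro.from_euler("xyz",s["orientation"]).as_matrix(); T[:3,3]=s["tool_pos"]
        C=T@f["T_tool_cam"]; R,p=C[:3,:3],C[:3,3]
    else: R,p=Ro.from_euler("xyz",f["rotation"]).as_matrix(),np.array(f["xyz"])
    return f["color"],f["camera_matrix"],R,p,n
def cast(c,uv,z):
    _,K,R,p,n=c; uv=np.atleast_2d(np.array(uv,float))
    a=(uv-[K[0,2],K[1,2]])/K[0,0]
    if n=="wrist":
        t=np.linalg.norm(a,axis=1)[:,None]; d=np.hstack([a/np.maximum(t,1e-9)*np.sin(t),np.cos(t)])
    else: d=np.hstack([a,np.ones((len(a),1))])
    d=d*[1,-1,-1]@R.T
    return p+d*((z-p[2])/d[:,2])[:,None]
def proj(c,P):
    _,K,R,p,n=c; q=(np.atleast_2d(P)-p)@R*[1,-1,-1]
    if n=="wrist":
        rr=np.linalg.norm(q[:,:2],axis=1); t=np.arctan2(rr,q[:,2]); a=q[:,:2]/np.maximum(rr,1e-9)[:,None]*t[:,None]
    else: a=q[:,:2]/q[:,2:]
    return a*K[0,0]+[K[0,2],K[1,2]]
def save(name,im): cv2.imwrite(f"pics/{name}.png",np.ascontiguousarray(im[:,:,::-1]))
E
python3 - <<'E'
from h import *
c=cam("top")
im=cv2.resize(c[0][110:270,90:450],None,fx=2.2,fy=2.2,interpolation=cv2.INTER_CUBIC); save("topz",im)
c=cam("scene")
im=cv2.resize(c[0][120:290,70:460],None,fx=2,fy=2,interpolation=cv2.INTER_CUBIC); save("scz",im)
E
```

```text
(no output)
```

View pics/topz.png

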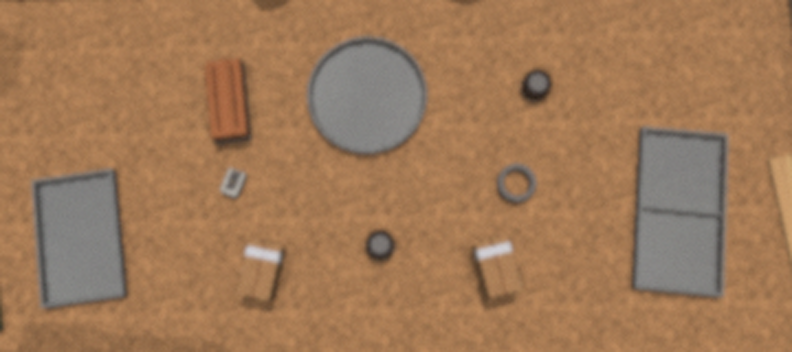

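View pics/scz.png

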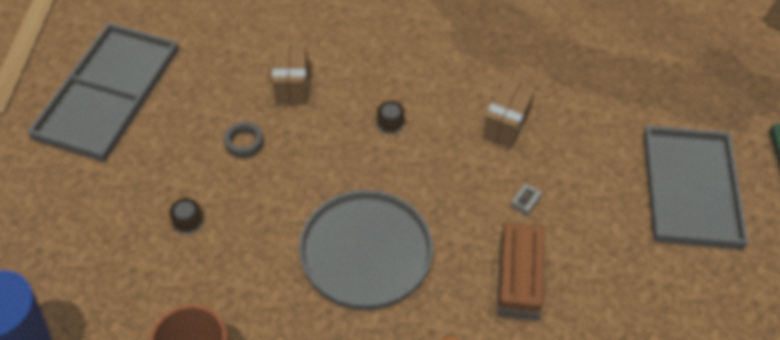

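```bash
python3 - <<'E'
from h import *
c=cam("top"); im=c[0]
z=lambda u,v:(u/2.2+90-0.27,v/2.2+110-0.27)
print("chalk corners z18",cast(c,[z(641,129),z(725,135),z(720,297),z(633,290)],18)[:,:2].round(0).tolist())
print("er tray",cast(c,[z(34,182),z(114,171),z(126,297),z(43,308)],18)[:,:2].round(0).tolist())
hsv=cv2.cvtColor(im,cv2.COLOR_RGB2HSV)
def blobs(mask,zh,nm,lo,hi):
    mask=mask.astype(np.uint8); mask[:110]=0; mask[270:]=0; mask[:,:90]=0; mask[:,450:]=0
    n,l,st,ce=cv2.connectedComponentsWithStats(mask)
    for i in range(1,n):
        if lo<=st[i,4]<=hi:
            ys,xs=np.nonzero(l==i); rect=cv2.minAreaRect(np.stack([xs,ys],1).astype(np.float32))
            b=cast(c,cv2.boxPoints(rect),zh)[:,:2]
            print(nm,st[i,4],ce[i].round(1),cast(c,ce[i],zh)[0,:2].round(1),"box",b.round(0).tolist())
blobs((hsv[...,1]<90)&(hsv[...,2]>165),50,"seal",15,200)
blobs((hsv[...,0]<12)&(hsv[...,1]>120)&(hsv[...,2]>90),40,"eraser",150,2000)
blobs((hsv[...,2]<70)&(hsv[...,1]<150),13,"dark",40,400)
blobs((hsv[...,1]<70)&(hsv[...,2]>60),4,"grey",50,5000)
E
```

```text
chalk corners z18 [[608.0, -343.0], [597.0, -451.0], [389.0, -425.0], [400.0, -318.0]]
er tray [[558.0, 453.0], [570.0, 347.0], [405.0, 327.0], [394.0, 434.0]]
seal 103 [314.7 223.3] [ 451.8 -142.9] box [[456.0, -120.0], [465.0, -164.0], [448.0, -167.0], [439.0, -124.0]]
seal 103 [208.4 224.8] [454.4 147.9] box [[451.0, 171.0], [468.0, 167.0], [459.0, 125.0], [441.0, 129.0]]
eraser 545 [192.9 154.7] [657.6 194.4] box [[708.0, 223.0], [711.0, 176.0], [608.0, 165.0], [604.0, 212.0]]
dark 40 [331.6 152. ] [ 661.7 -206.2] box [[664.0, -189.0], [677.0, -196.0], [660.0, -223.0], [647.0, -215.0]]
grey 2271 [256.4 153. ] [667.6  12.9] box [[750.0, 90.0], [745.0, -68.0], [587.0, -63.0], [591.0, 92.0]]
grey 84 [333.9 147.4] [ 677.9 -215. ] box [[692.0, -202.0], [691.0, -231.0], [664.0, -229.0], [664.0, -200.0]]
grey 3007 [399.2 206.1] [ 499.5 -390.5] box [[398.0, -321.0], [613.0, -346.0], [605.0, -463.0], [390.0, -434.0]]
grey 118 [324.4 193.1] [ 542.7 -180.5] box [[544.0, -148.0], [577.0, -183.0], [542.0, -214.0], [509.0, -179.0]]
grey 2255 [125.2 218.2] [483.5 396.9] box [[568.0, 467.0], [576.0, 352.0], [402.0, 330.0], [394.0, 443.0]]
grey 108 [195.6 192.9] [552.8 192.6] box [[542.0, 212.0], [575.0, 198.0], [564.0, 174.0], [531.0, 187.0]]
grey 96 [262.2 220.9] [466.3   0.5] box [[481.0, 15.0], [480.0, -14.0], [452.0, -13.0], [452.0, 16.0]]
grey 97 [209.4 225.1] [458.  152.2] box [[456.0, 178.0], [472.0, 175.0], [460.0, 126.0], [444.0, 130.0]]
grey 96 [313.7 223.6] [ 455.3 -145.8] box [[457.0, -120.0], [468.0, -168.0], [453.0, -172.0], [442.0, -123.0]]
```

```bash
cat > plan.py <<'E'
import sys
from h import *
# plan.py x y z yawdeg : prints rot units (tool z) then shift units in tool frame after rotation
x,y,z,yaw=map(float,sys.argv[1:5]); s=r.get_state()
o=np.degrees(s["orientation"]); p=s["tool_pos"]
dyaw=(yaw-o[2]+180)%360-180
a=np.radians(yaw); d=np.array([x,y,z])-p
R=np.array([[np.cos(a),np.sin(a),0],[np.sin(a),-np.cos(a),0],[0,0,-1]])
t=R.T@d/20
print("t",round(s["clock"],2),"pos",p.round(1),"rpy",o.round(2),"w",round(s["gripper_width"],1),"F",s["contact_force"].round(1),"j7",s["joints"][6].round(2))
n=np.abs(t).max(); k=int(np.ceil(n+.2)) or 1
print("rot units",round(-dyaw/6,2),"shift total",t.round(2),"rows",k,"each",(t/k).round(3))
E
python3 plan.py 427 153.7 190 78
```

```text
t 0.3 pos [254.7 570.6 302.4] rpy [1.800e+02 3.000e-02 6.595e+01] w 88.0 F [ 0.6 -0.  -0. ] j7 -0.22
rot units -2.01 shift total [-18.6   12.76   5.62] rows 19 each [-0.979  0.672  0.296]
```

```bash
python3 -m jog '[[[0,0,0],[0,0,-1]],[[-0.93,0.64,0.28],[0,0,-1]],[[-0.93,0.64,0.28],[0,0,0]],[[-0.93,0.64,0.28],[0,0,0]],[[-0.93,0.64,0.28],[0,0,0]],[[-0.93,0.64,0.28],[0,0,0]],[[-0.93,0.64,0.28],[0,0,0]],[[-0.93,0.64,0.28],[0,0,0]],[[-0.93,0.64,0.28],[0,0,0]],[[-0.93,0.64,0.28],[0,0,0]],[[-0.93,0.64,0.28],[0,0,0]],[[-0.93,0.64,0.28],[0,0,0]],[[-0.93,0.64,0.28],[0,0,0]],[[-0.93,0.64,0.28],[0,0,0]],[[-0.93,0.64,0.28],[0,0,0]],[[-0.93,0.64,0.28],[0,0,0]],[[-0.93,0.64,0.28],[0,0,0]],[[-0.93,0.64,0.28],[0,0,0]],[[-0.93,0.64,0.28],[0,0,0]],[[-0.93,0.64,0.28],[0,0,0]]]' 88 25; python3 -m jog '[[[-0.93,0.64,0.28],[0,0,0]],[[0,0,0],[0,0,0]],[[0,0,0],[0,0,0]],[[0,0,0],[0,0,0]]]';python3 plan.py 427 153.7 190 78
python3 - <<'E'
from h import *
c=cam("wrist"); save("w1",c[0])
E
```

```text
clock: 1.97
tool_pos: [417.2, 172.8, 196.2]
orientation: [3.141, -0.001, 1.361]
contact_force: [0.6, -0.6, -0.2]
gripper_width: 87.8
clock: 2.3
tool_pos: [425.3, 153.6, 190.9]
orientation: [3.141, -0.001, 1.361]
contact_force: [0.1, 0.2, -1.0]
gripper_width: 88.1
t 2.3 pos [425.3 153.6 190.9] rpy [ 1.7999e+02 -8.0000e-02  7.7980e+01] w 88.1 F [ 0.1  0.2 -1. ] j7 0.45
rot units -0.0 shift total [0.02 0.08 0.04] rows 1 each [0.022 0.084 0.044]
```

View pics/w1.png

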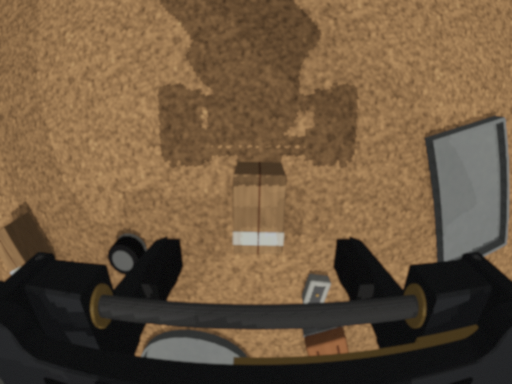

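```bash
python3 - <<'E'
from h import *
c=cam("wrist"); 
P=cast(c,[(234,181),(286,181),(233,245),(285,245)],50); print(P.round(1), P.mean(0))
P=P[:,:2];print([np.linalg.norm(P[a]-P[b]).round(1) for a,b in((0,1),(2,3),(0,2),(1,3))], [np.degrees(np.arctan2(*(P[b]-P[a])[::-1])).round(1) for a,b in((0,1),(2,3),(0,2),(1,3))])
im=c[0]; save("w1z",cv2.resize(im[130:290,170:350],None,fx=4,fy=3.7,interpolation=cv2.INTER_CUBIC))
E
```

```text
[[402.7 140.5  50. ]
 [411.1 180.1  50. ]
 [457.1 126.5  50. ]
 [466.3 169.5  50. ]] [434.26660189 154.1625937   50.        ]
[np.float64(40.5), np.float64(44.0), np.float64(56.2), np.float64(56.2)] [np.float64(78.0), np.float64(78.0), np.float64(-14.5), np.float64(-10.9)]
```

View pics/w1z.png

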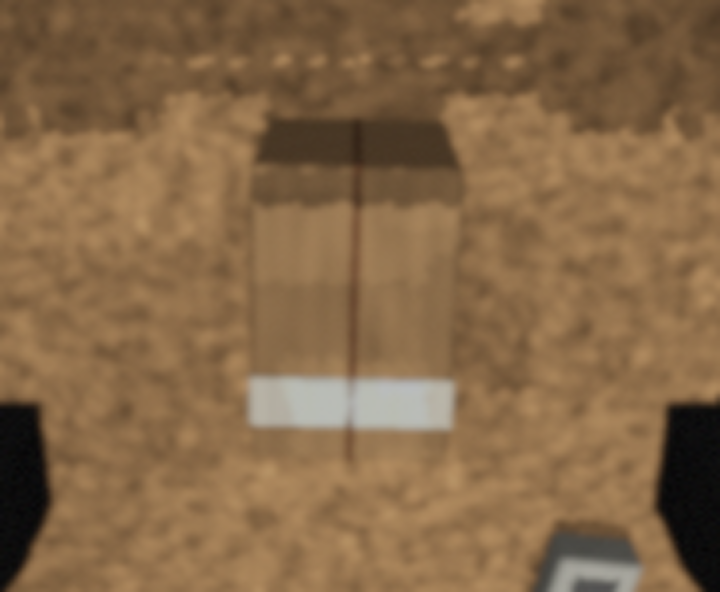

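```bash
python3 - <<'E'
from h import *
c=cam("wrist")
z=lambda u,v:(170+u/4-.4,130+v/3.7-.4)
P=cast(c,[z(257,165),z(462,168),z(247,461),z(454,461)],50); print(P.round(1), P.mean(0))
P=P[:,:2];print([np.linalg.norm(P[a]-P[b]).round(1) for a,b in((0,1),(2,3),(0,2),(1,3))], [np.degrees(np.arctan2(*(P[b]-P[a])[::-1])).round(1) for a,b in((0,1),(2,3),(0,2),(1,3))])
E
python3 plan.py 430 153 80 78
```

```text
[[397.2 141.8  50. ]
 [406.1 180.4  50. ]
 [465.5 123.   50. ]
 [474.7 166.5  50. ]] [435.89371206 152.93704877  50.        ]
[np.float64(39.7), np.float64(44.5), np.float64(70.8), np.float64(70.1)] [np.float64(77.1), np.float64(78.0), np.float64(-15.4), np.float64(-11.4)]
t 2.45 pos [425.  154.1 191. ] rpy [ 1.7998e+02 -7.0000e-02  7.8080e+01] w 88.2 F [-0.3  0.4  0.4] j7 0.45
rot units 0.01 shift total [-0.    0.26  5.55] rows 6 each [-0.     0.043  0.925]
```

```bash
python3 plan.py 434 152.8 80 78; python3 -m jog '[[[0.02,0.15,0.92],[0,0,0]],[[0,0.15,0.93],[0,0,0]],[[0,0.15,0.93],[0,0,0]],[[0,0,0.93],[0,0,0]],[[0,0,0.93],[0,0,0]],[[0,0,0.9],[0,0,0]],[[0,0,0],[0,0,0]],[[0,0,0],[0,0,0]]]'; python3 plan.py 434 152.8 80 78
```

```text
t 2.45 pos [425.  154.1 191. ] rpy [ 1.7998e+02 -7.0000e-02  7.8080e+01] w 88.2 F [-0.3  0.4  0.4] j7 0.45
rot units 0.01 shift total [0.03 0.45 5.55] rows 6 each [0.005 0.076 0.925]
clock: 3.12
tool_pos: [434.9, 152.6, 80.5]
orientation: [-3.139, 0.001, 1.363]
contact_force: [0.0, 0.4, 0.8]
gripper_width: 87.8
t 3.12 pos [434.9 152.6  80.5] rpy [-1.7986e+02  3.0000e-02  7.8070e+01] w 87.8 F [0.  0.4 0.8] j7 0.26
rot units 0.01 shift total [-0.   -0.04  0.02] rows 1 each [-0.001 -0.044  0.024]
```

Close and lift.

```bash
python3 -m jog '[[[0,0,0],[0,0,0]],[[0,0,0],[0,0,0]],[[0,0,0],[0,0,0]],[[0,0,0],[0,0,0]],[[0,0,0],[0,0,0]],[[0,0,0],[0,0,0]],[[0,0,0],[0,0,0]],[[0,0,0],[0,0,0]],[[0,0,0],[0,0,0]],[[0,0,0],[0,0,0]]]' 30 20;  python3 -m jog '[[[0,0,-0.5],[0,0,0]],[[0,0,-1],[0,0,0]],[[0,0,-1],[0,0,0]],[[0,0,-1],[0,0,0]],[[0,0,-1],[0,0,0]],[[0,0,0],[0,0,0]]]'; python3 plan.py 549.6 -390 190 83
python3 - <<'E'
from h import *
c=cam("wrist"); save("w2",c[0])
E
```

```text
clock: 3.95
tool_pos: [435.3, 151.7, 80.9]
orientation: [-3.14, 0.001, 1.361]
contact_force: [0.3, 0.1, 4.5]
gripper_width: 41.9
clock: 4.45
tool_pos: [436.3, 151.7, 173.2]
orientation: [3.14, -0.002, 1.36]
contact_force: [0.3, -0.6, -1.5]
gripper_width: 41.8
t 4.45 pos [436.3 151.7 173.2] rpy [ 1.7992e+02 -9.0000e-02  7.7900e+01] w 41.8 F [ 0.3 -0.6 -1.5] j7 0.32
rot units -0.85 shift total [-26.2    8.92  -0.84] rows 27 each [-0.97   0.33  -0.031]
```

View pics/w2.png

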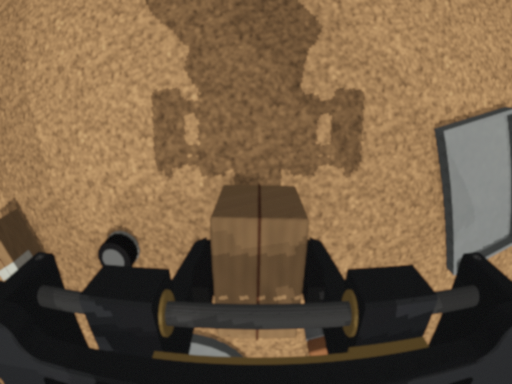

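```bash
python3 -m jog '[[[0,0,0],[0,0,-0.85]],[[-0.5,0.17,0],[0,0,0]],[[-0.97,0.33,0],[0,0,0]],[[-0.97,0.33,0],[0,0,0]],[[-0.97,0.33,0],[0,0,0]],[[-0.97,0.33,0],[0,0,0]],[[-0.97,0.33,0],[0,0,0]],[[-0.97,0.33,0],[0,0,0]],[[-0.97,0.33,0],[0,0,0]],[[-0.97,0.33,0],[0,0,0]],[[-0.97,0.33,0],[0,0,0]],[[-0.97,0.33,0],[0,0,0]],[[-0.97,0.33,0],[0,0,0]],[[-0.97,0.33,0],[0,0,0]],[[-0.97,0.33,0],[0,0,0]],[[-0.97,0.33,0],[0,0,0]],[[-0.97,0.33,0],[0,0,0]],[[-0.97,0.33,0],[0,0,0]],[[-0.97,0.33,0],[0,0,0]],[[-0.97,0.33,0],[0,0,0]]]'; python3 -m jog '[[[-0.97,0.33,0],[0,0,0]],[[-0.97,0.33,0],[0,0,0]],[[-0.97,0.33,0],[0,0,0]],[[-0.97,0.33,0],[0,0,0]],[[-0.97,0.33,0],[0,0,0]],[[-0.97,0.33,0],[0,0,0]],[[-0.97,0.33,0],[0,0,0]],[[-0.5,0.17,0],[0,0,0]],[[0,0,0],[0,0,0]],[[0,0,0],[0,0,0]],[[0,0,0],[0,0,0]]]';python3 plan.py 549.6 -390 84.5 83
python3 - <<'E'
from h import *
c=cam("wrist"); save("w3",c[0]);c=cam("top"); save("t3",cv2.resize(c[0][130:270,270:450],None,fx=4,fy=4,interpolation=cv2.INTER_CUBIC))
E
```

```text
clock: 6.17
tool_pos: [511.8, -221.5, 169.0]
orientation: [-3.136, 0.001, 1.447]
contact_force: [0.0, 0.2, -1.4]
gripper_width: 42.2
clock: 7.08
tool_pos: [544.1, -369.0, 169.6]
orientation: [-3.137, -0.001, 1.45]
contact_force: [0.4, 0.1, -1.2]
gripper_width: 42.0
t 7.08 pos [ 544.1 -369.   169.6] rpy [-1.7976e+02 -5.0000e-02  8.3080e+01] w 42.0 F [ 0.4  0.1 -1.2] j7 1.46
rot units 0.01 shift total [-1.01  0.4   4.26] rows 5 each [-0.202  0.08   0.851]
```

View pics/w3.png

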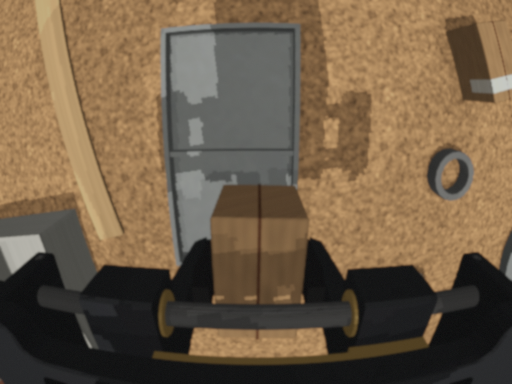

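View pics/t3.png

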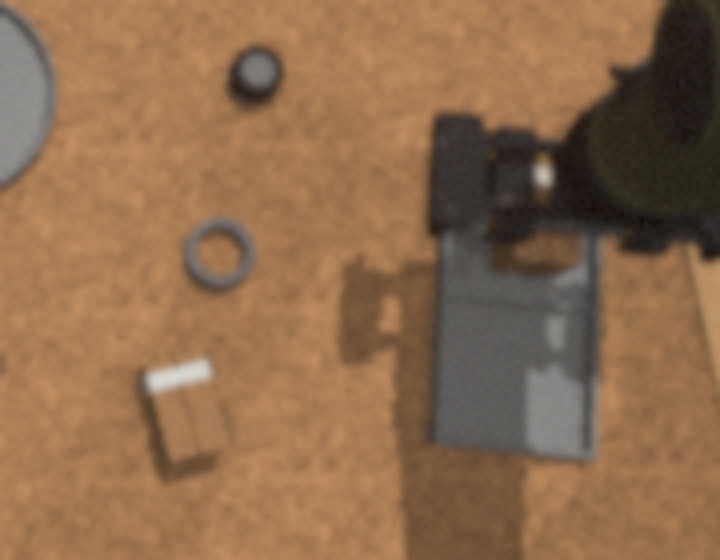

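```bash
python3 - <<'E'
from h import *
c=cam("wrist")
print(cast(c,[(162,30),(300,24),(170,151),(295,150),(176,240)],18).round(1))
E
```

```text
[[ 394.2 -427.    18. ]
 [ 405.9 -318.9   18. ]
 [ 494.1 -434.8   18. ]
 [ 506.4 -333.9   18. ]
 [ 574.2 -446.6   18. ]]
```

```bash
python3 plan.py 551 -390.5 85 83.2; python3 -m jog '[[[-0.51,0.22,0],[0,0,0]],[[-0.53,0.22,0.2],[0,0,0]],[[0,0,1],[0,0,0]],[[0,0,1],[0,0,0]],[[0,0,1],[0,0,0]],[[0,0,0.5],[0,0,0]],[[0,0,0.2],[0,0,0]],[[0,0,0.1],[0,0,0]],[[0,0,0],[0,0,0]],[[0,0,0],[0,0,0]]]'; python3 plan.py 551 -390.5 85 83.2
```

```text
t 7.23 pos [ 544.8 -369.   170.6] rpy [-179.85   -0.     83.15] w 42.0 F [ 0.3 -0.1 -2. ] j7 1.46
rot units -0.01 shift total [-1.03  0.43  4.28] rows 5 each [-0.206  0.087  0.856]
clock: 8.07
tool_pos: [551.6, -392.3, 92.0]
orientation: [-3.142, 0.001, 1.45]
contact_force: [0.5, -0.4, -2.2]
gripper_width: 41.7
t 8.07 pos [ 551.6 -392.3   92. ] rpy [-1.800e+02  8.000e-02  8.305e+01] w 41.7 F [ 0.5 -0.4 -2.2] j7 1.45
rot units -0.02 shift total [ 0.09 -0.04  0.35] rows 1 each [ 0.085 -0.041  0.351]
```

```bash
python3 -m jog '[[[0.05,0,0.15],[0,0,0]],[[0,0,0.1],[0,0,0]],[[0,0,0.08],[0,0,0]],[[0,0,0],[0,0,0]],[[0,0,0],[0,0,0]]]'; python3 plan.py 551 -390.5 85 83.2
```

```text
clock: 8.48
tool_pos: [551.2, -391.1, 85.0]
orientation: [-3.14, 0.001, 1.449]
contact_force: [-1.4, 0.7, 4.3]
gripper_width: 41.6
t 8.48 pos [ 551.2 -391.1   85. ] rpy [-1.7992e+02  6.0000e-02  8.3050e+01] w 41.6 F [-1.4  0.7  4.3] j7 1.44
rot units -0.03 shift total [ 0.03 -0.01  0.  ] rows 1 each [ 0.03  -0.015  0.   ]
```

```bash
python3 -m jog '[[[0,0,0],[0,0,0]],[[0,0,0],[0,0,0]],[[0,0,0],[0,0,0]],[[0,0,0],[0,0,0]],[[0,0,-0.5],[0,0,0]],[[0,0,-1],[0,0,0]],[[0,0,-1],[0,0,0]],[[0,0,-1],[0,0,0]],[[0,0,-1],[0,0,0]],[[0,0,-1],[0,0,0]],[[0,0,0],[0,0,0]]]' 60; python3 plan.py 430 -149 190 101.6
```

```text
clock: 9.4
tool_pos: [553.5, -391.8, 199.4]
orientation: [3.136, 0.003, 1.449]
contact_force: [1.2, -0.9, 0.7]
gripper_width: 60.1
t 9.4 pos [ 553.5 -391.8  199.4] rpy [179.67   0.19  83.03] w 60.1 F [ 1.2 -0.9  0.7] j7 1.52
rot units -3.1 shift total [13.13 -3.61  0.47] rows 14 each [ 0.938 -0.258  0.033]
```

```bash
python3 -m jog '[[[0,0,0],[0,0,-1]],[[0,0,0],[0,0,-1]],[[0,0,0],[0,0,-1.0]],[[0.94,-0.26,0.03],[0,0,0]],[[0.94,-0.26,0.03],[0,0,0]],[[0.94,-0.26,0.03],[0,0,0]],[[0.94,-0.26,0.03],[0,0,0]],[[0.94,-0.26,0.03],[0,0,0]],[[0.94,-0.26,0.03],[0,0,0]],[[0.94,-0.26,0.03],[0,0,0]],[[0.94,-0.26,0.03],[0,0,0]],[[0.94,-0.26,0.03],[0,0,0]],[[0.94,-0.26,0.03],[0,0,0]],[[0.94,-0.26,0.03],[0,0,0]],[[0.94,-0.26,0.03],[0,0,0]],[[0.94,-0.26,0.03],[0,0,0]],[[0.94,-0.26,0.03],[0,0,0]],[[0,0,0],[0,0,0]],[[0,0,0],[0,0,0]],[[0,0,0],[0,0,0]]]' 88; python3 plan.py 430 -149 190 101.6
python3 - <<'E'
from h import *
c=cam("wrist"); save("w4",c[0]); save("w4z",cv2.resize(c[0][130:290,170:350],None,fx=4,fy=3.7,interpolation=cv2.INTER_CUBIC))
E
```

```text
clock: 11.07
tool_pos: [429.8, -147.5, 186.0]
orientation: [-3.14, 0.001, 1.763]
contact_force: [0.2, -0.1, 0.2]
gripper_width: 87.7
t 11.07 pos [ 429.8 -147.5  186. ] rpy [-1.7991e+02  6.0000e-02  1.0102e+02] w 87.7 F [ 0.2 -0.1  0.2] j7 1.13
rot units -0.1 shift total [-0.08 -0.01 -0.2 ] rows 1 each [-0.077 -0.007 -0.201]
```

View pics/w4.png

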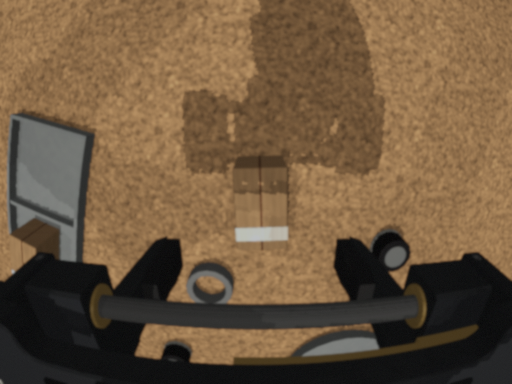

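View pics/w4z.png

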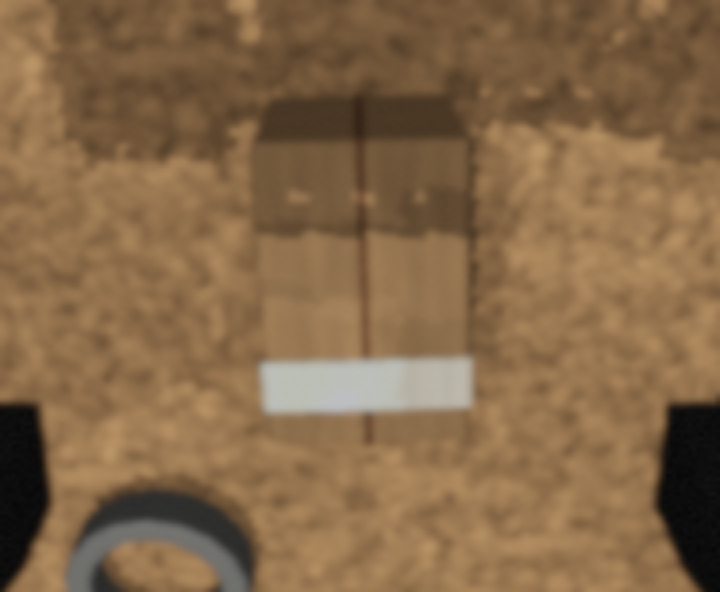

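```bash
python3 - <<'E'
from h import *
c=cam("wrist")
z=lambda u,v:(170+u/4-.4,130+v/3.7-.4)
P=cast(c,[z(252,138),z(468,138),z(263,441),z(475,441),z(263,388),z(473,382)],50); print(P.round(1), P[:4].mean(0))
P=P[:,:2];print([np.linalg.norm(P[a]-P[b]).round(1) for a,b in((0,1),(2,3),(0,2),(1,3))], [np.degrees(np.arctan2(*(P[b]-P[a])[::-1])).round(1) for a,b in((0,1),(4,5),(0,2),(1,3))])
x,y=P[:4].mean(0)
E
python3 plan.py 433 -149 80 102.2
```

```text
[[ 402.4 -172.8   50. ]
 [ 394.7 -132.9   50. ]
 [ 470.5 -159.3   50. ]
 [ 462.2 -116.    50. ]
 [ 457.4 -161.5   50. ]
 [ 447.8 -119.8   50. ]] [ 432.44440978 -145.26292774   50.        ]
[np.float64(40.6), np.float64(44.1), np.float64(69.4), np.float64(69.6)] [np.float64(101.0), np.float64(102.9), np.float64(11.2), np.float64(14.1)]
t 11.17 pos [ 429.8 -147.8  185.9] rpy [-1.7992e+02  5.0000e-02  1.0094e+02] w 88.1 F [-0.8 -1.5 -0.3] j7 1.13
rot units -0.21 shift total [-0.09  0.14  5.29] rows 6 each [-0.015  0.024  0.882]
```

Target (432.5, -145.5), yaw 102.2.

```bash
python3 plan.py 432.5 -145.5 80 102.2; python3 -m jog '[[[0,0,0],[0,0,-0.2]],[[0.08,0.1,0.8],[0,0,0]],[[0,0.05,0.9],[0,0,0]],[[0,0,0.9],[0,0,0]],[[0,0,0.9],[0,0,0]],[[0,0,0.9],[0,0,0]],[[0,0,0.88],[0,0,0]],[[0,0,0],[0,0,0]],[[0,0,0],[0,0,0]]]'; python3 plan.py 432.5 -145.5 80 102.2
```

```text
t 11.17 pos [ 429.8 -147.8  185.9] rpy [-1.7992e+02  5.0000e-02  1.0094e+02] w 88.1 F [-0.8 -1.5 -0.3] j7 1.13
rot units -0.21 shift total [0.09 0.15 5.29] rows 6 each [0.014 0.026 0.882]
clock: 11.92
tool_pos: [431.6, -144.8, 79.8]
orientation: [-3.138, 0.001, 1.786]
contact_force: [0.1, 0.8, 0.5]
gripper_width: 88.3
t 11.92 pos [ 431.6 -144.8   79.8] rpy [-1.7978e+02  7.0000e-02  1.0234e+02] w 88.3 F [0.1 0.8 0.5] j7 0.74
rot units 0.02 shift total [-0.04  0.04 -0.01] rows 1 each [-0.044  0.035 -0.009]
```

```bash
python3 -m jog '[[[0,0,0],[0,0,0]],[[0,0,0],[0,0,0]],[[0,0,0],[0,0,0]],[[0,0,0],[0,0,0]],[[0,0,0],[0,0,0]],[[0,0,0],[0,0,0]],[[0,0,0],[0,0,0]],[[0,0,0],[0,0,0]],[[0,0,0],[0,0,0]],[[0,0,-0.5],[0,0,0]],[[0,0,-1],[0,0,0]],[[0,0,-1],[0,0,0]],[[0,0,-1],[0,0,0]],[[0,0,-1],[0,0,0]],[[0,0,-1],[0,0,0]],[[0,0,0],[0,0,0]],[[0,0,0],[0,0,0]]]' 30 20; python3 plan.py 449 -379 188 83.2
```

```text
clock: 13.33
tool_pos: [432.1, -144.9, 190.7]
orientation: [-3.141, 0.001, 1.784]
contact_force: [-0.4, 0.1, -1.0]
gripper_width: 42.0
t 13.33 pos [ 432.1 -144.9  190.7] rpy [-1.7997e+02  5.0000e-02  1.0220e+02] w 42.0 F [-0.4  0.1 -1. ] j7 1.12
rot units 3.17 shift total [-11.52   2.23   0.13] rows 12 each [-0.96   0.186  0.011]
```

```bash
python3 -m jog '[[[0,0,0],[0,0,1]],[[0,0,0],[0,0,1]],[[0,0,0],[0,0,1]],[[0,0,0],[0,0,0.17]],[[-0.96,0.18,0.01],[0,0,0]],[[-0.96,0.18,0.01],[0,0,0]],[[-0.96,0.18,0.01],[0,0,0]],[[-0.96,0.18,0.01],[0,0,0]],[[-0.96,0.18,0.01],[0,0,0]],[[-0.96,0.18,0.01],[0,0,0]],[[-0.96,0.18,0.01],[0,0,0]],[[-0.96,0.18,0.01],[0,0,0]],[[-0.96,0.18,0.01],[0,0,0]],[[-0.96,0.18,0.01],[0,0,0]],[[-0.96,0.18,0.01],[0,0,0]],[[-0.96,0.18,0.01],[0,0,0]],[[0,0,0],[0,0,0]],[[0,0,0],[0,0,0]],[[0,0,0],[0,0,0]]]'; python3 plan.py 449 -379 85 83.2
python3 - <<'E'
from h import *
c=cam("wrist"); save("w5",c[0])
E
```

```text
clock: 14.92
tool_pos: [447.4, -377.1, 187.1]
orientation: [-3.138, -0.001, 1.455]
contact_force: [-0.1, 0.2, -1.7]
gripper_width: 41.7
t 14.92 pos [ 447.4 -377.1  187.1] rpy [-1.798e+02 -3.000e-02  8.335e+01] w 41.7 F [-0.1  0.2 -1.7] j7 1.44
rot units 0.03 shift total [-0.08  0.09  5.11] rows 6 each [-0.014  0.015  0.851]
```

View pics/w5.png

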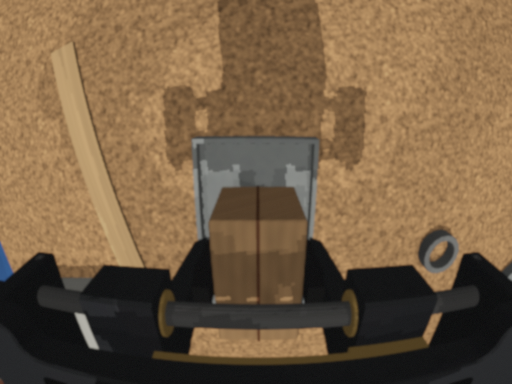

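```bash
python3 - <<'E'
from h import *
c=cam("wrist")
print(cast(c,[(192,139),(320,137)],18).round(1))
E
python3 -m jog '[[[-0.08,0.08,0.6],[0,0,0]],[[0,0,1],[0,0,0]],[[0,0,1],[0,0,0]],[[0,0,1],[0,0,0]],[[0,0,0.9],[0,0,0]],[[0,0,0.4],[0,0,0]],[[0,0,0],[0,0,0]],[[0,0,0],[0,0,0]]]'; python3 plan.py 449 -379 85 83.2
```

```text
[[ 392.1 -427.    18. ]
 [ 403.1 -317.6   18. ]]
clock: 15.68
tool_pos: [449.1, -379.8, 89.9]
orientation: [-3.139, 0.0, 1.454]
contact_force: [0.4, 0.0, -0.7]
gripper_width: 42.0
t 15.68 pos [ 449.1 -379.8   89.9] rpy [-1.7988e+02  2.0000e-02  8.3280e+01] w 42.0 F [ 0.4  0.  -0.7] j7 1.33
rot units 0.01 shift total [ 0.04 -0.01  0.24] rows 1 each [ 0.037 -0.009  0.244]
```

```bash
python3 -m jog '[[[0,0.05,0.1],[0,0,0]],[[0,0,0.1],[0,0,0]],[[0,0,0.08],[0,0,0]],[[0,0,0],[0,0,0]],[[0,0,0],[0,0,0]]]'; python3 -m jog '[[[0,0,0],[0,0,0]],[[0,0,0],[0,0,0]],[[0,0,0],[0,0,0]],[[0,0,0],[0,0,0]],[[0,0,-0.5],[0,0,0]],[[0,0,-1],[0,0,0]],[[0,0,-1],[0,0,0]],[[0,0,-1],[0,0,0]],[[0,0,-1],[0,0,0]],[[0,0,-1],[0,0,0]],[[0,0,-1],[0,0,0]],[[0,0,0],[0,0,0]]]' 60; python3 plan.py 657.6 194.4 200 96
python3 - <<'E'
from h import *
c=cam("wrist"); save("w6",c[0])
E
```

```text
clock: 16.1
tool_pos: [449.8, -380.5, 84.7]
orientation: [-3.14, 0.001, 1.453]
contact_force: [-0.3, 0.0, -1.3]
gripper_width: 41.8
clock: 17.1
tool_pos: [451.9, -380.9, 218.9]
orientation: [3.137, 0.004, 1.453]
contact_force: [0.8, 0.5, -0.7]
gripper_width: 60.1
t 17.1 pos [ 451.9 -380.9  218.9] rpy [179.73   0.21  83.23] w 60.1 F [ 0.8  0.5 -0.7] j7 1.47
rot units -2.13 shift total [27.53 13.23  0.94] rows 28 each [0.983 0.473 0.034]
```

View pics/w6.png

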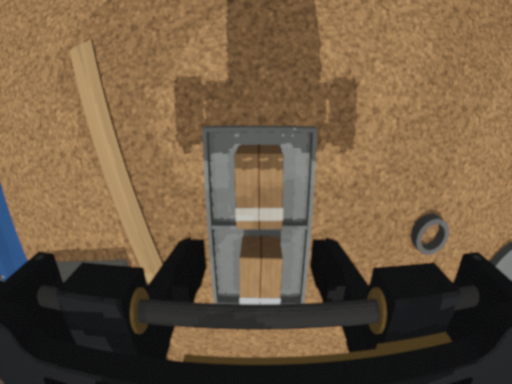

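```bash
python3 -m jog '[[[0,0,0],[0,0,-1]],[[0,0,0],[0,0,-1]],[[0.5,0.24,0],[0,0,-0.1]],[[0.98,0.47,0.03],[0,0,0]],[[0.98,0.47,0.03],[0,0,0]],[[0.98,0.47,0.03],[0,0,0]],[[0.98,0.47,0.03],[0,0,0]],[[0.98,0.47,0.03],[0,0,0]],[[0.98,0.47,0.03],[0,0,0]],[[0.98,0.47,0.03],[0,0,0]],[[0.98,0.47,0.03],[0,0,0]],[[0.98,0.47,0.03],[0,0,0]],[[0.98,0.47,0.03],[0,0,0]],[[0.98,0.47,0.03],[0,0,0]],[[0.98,0.47,0.03],[0,0,0]],[[0.98,0.47,0.03],[0,0,0]],[[0.98,0.47,0.03],[0,0,0]],[[0.98,0.47,0.03],[0,0,0]],[[0.98,0.47,0.03],[0,0,0]],[[0.98,0.47,0.03],[0,0,0]]]' 88; python3 -m jog '[[[0.98,0.47,0.03],[0,0,0]],[[0.98,0.47,0.03],[0,0,0]],[[0.98,0.47,0.03],[0,0,0]],[[0.98,0.47,0.03],[0,0,0]],[[0.98,0.47,0.03],[0,0,0]],[[0.98,0.47,0.03],[0,0,0]],[[0.98,0.47,0.03],[0,0,0]],[[0.98,0.47,0.03],[0,0,0]],[[0.98,0.47,0.03],[0,0,0]],[[0,0,0],[0,0,0]],[[0,0,0],[0,0,0]],[[0,0,0],[0,0,0]]]';  python3 plan.py 657.6 194.4 200 96
python3 - <<'E'
from h import *
c=cam("wrist"); save("w7",c[0]); save("w7z",cv2.resize(c[0][130:290,170:350],None,fx=4,fy=3.7,interpolation=cv2.INTER_CUBIC))
E
```

```text
clock: 18.82
tool_pos: [578.5, -20.1, 203.1]
orientation: [-3.138, -0.0, 1.671]
contact_force: [0.0, -0.6, -0.3]
gripper_width: 87.8
clock: 19.82
tool_pos: [644.5, 161.4, 197.4]
orientation: [-3.138, 0.002, 1.672]
contact_force: [-0.7, -0.3, 0.0]
gripper_width: 87.9
t 19.82 pos [644.5 161.4 197.4] rpy [-1.7979e+02  1.0000e-01  9.5780e+01] w 87.9 F [-0.7 -0.3  0. ] j7 0.85
rot units -0.04 shift total [ 1.57  0.82 -0.13] rows 2 each [ 0.786  0.412 -0.065]
```

View pics/w7.png

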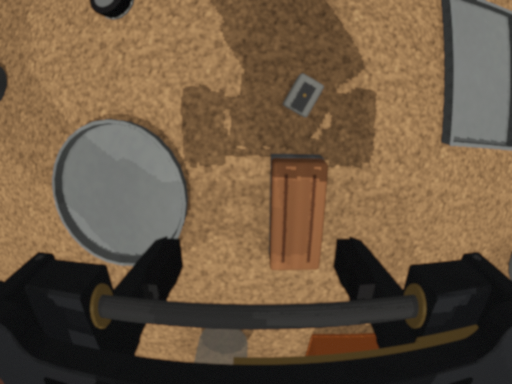

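View pics/w7z.png

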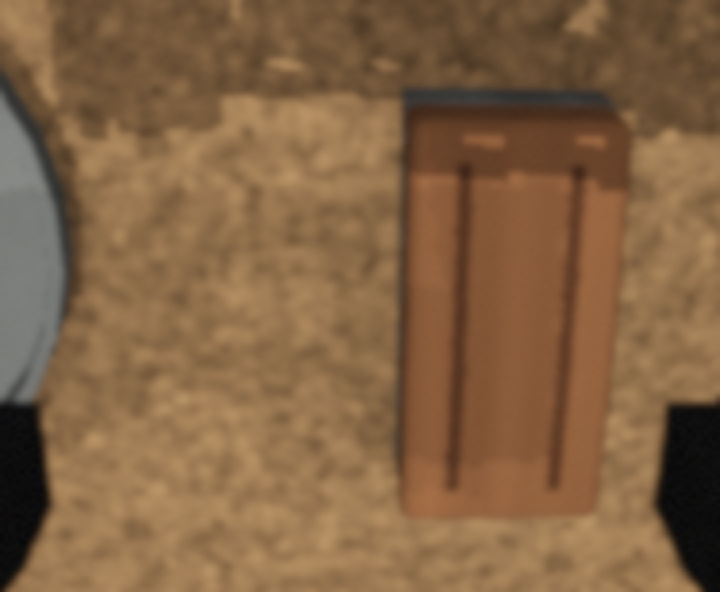

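```bash
python3 - <<'E'
from h import *
c=cam("wrist")
z=lambda u,v:(170+u/4-.4,130+v/3.7-.4)
P=cast(c,[z(410,122),z(630,122),z(403,515),z(596,515)],40); print(P.round(1), P[:4].mean(0))
P=P[:,:2];print([np.linalg.norm(P[a]-P[b]).round(1) for a,b in((0,1),(2,3),(0,2),(1,3))], [np.degrees(np.arctan2(*(P[b]-P[a])[::-1])).round(1) for a,b in((0,1),(2,3),(0,2),(1,3))])
D=cast(c,[(53,185),(110,120),(187,205),(130,262),(75,134)],18)[:,:2]
print(D.round(1)); A=np.c_[2*D,np.ones(5)]; s=np.linalg.lstsq(A,(D**2).sum(1),rcond=None)[0]; print(s[:2],np.sqrt(s[2]+s[:2]@s[:2]))
E
```

```text
[[613.1 168.8  40. ]
 [608.  214.7  40. ]
 [714.1 179.1  40. ]
 [710.5 225.4  40. ]] [661.42728106 197.01635037  40.        ]
[np.float64(46.1), np.float64(46.5), np.float64(101.6), np.float64(103.1)] [np.float64(96.4), np.float64(94.4), np.float64(5.8), np.float64(6.0)]
[[660.3 -63.4]
 [589.   13.9]
 [666.3  94.4]
 [740.5  29. ]
 [603.6 -28.2]]
[665.79515668  15.59952093] 77.36071824017644
```

```bash
python3 plan.py 661 197 78 96; python3 -m jog '[[[0.88,0.48,0],[0,0,0]],[[0.85,0.48,0.3],[0,0,0]],[[0,0,1],[0,0,0]],[[0,0,1],[0,0,0]],[[0,0,0.7],[0,0,0]],[[0,0,0],[0,0,0]],[[0,0,0],[0,0,0]],[[0,0,0],[0,0,0]]]'; python3 plan.py 661 197 78 96
```

```text
t 19.92 pos [644.9 160.4 197.7] rpy [-1.7982e+02  1.1000e-01  9.5720e+01] w 88.1 F [-0.1 -0.9 -0.2] j7 0.85
rot units -0.05 shift total [1.74 0.99 5.99] rows 7 each [0.248 0.142 0.855]
clock: 20.58
tool_pos: [661.3, 197.9, 139.0]
orientation: [-3.141, -0.0, 1.671]
contact_force: [-0.4, 0.9, 1.0]
gripper_width: 88.0
t 20.58 pos [661.3 197.9 139. ] rpy [-179.96   -0.     95.77] w 88.0 F [-0.4  0.9  1. ] j7 0.8
rot units -0.04 shift total [-0.04 -0.02  3.05] rows 4 each [-0.011 -0.005  0.763]
```

Look once before final descent.

```bash
python3 - <<'E'
from h import *
c=cam("wrist"); save("w8",c[0])
E
```

```text
(no output)
```

View pics/w8.png

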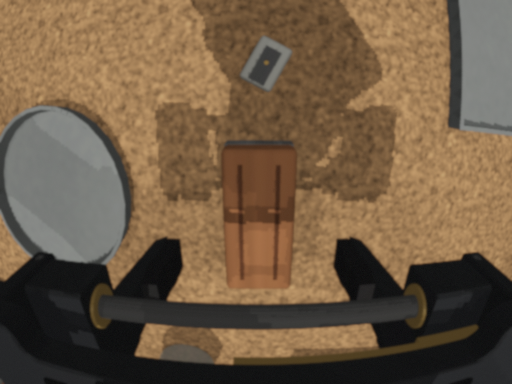

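Centred between the fingers (eraser columns 223–294, fingers 180–338). Descend, close, lift.

```bash
python3 -m jog '[[[0,0,0.8],[0,0,0]],[[0,0,0.9],[0,0,0]],[[0,0,0.9],[0,0,0]],[[0,0,0.43],[0,0,0]],[[0,0,0],[0,0,0]],[[0,0,0],[0,0,0]]]'; python3 plan.py 661 197 78 96;  python3 -m jog '[[[0,0,0],[0,0,0]],[[0,0,0],[0,0,0]],[[0,0,0],[0,0,0]],[[0,0,0],[0,0,0]],[[0,0,0],[0,0,0]],[[0,0,0],[0,0,0]],[[0,0,0],[0,0,0]],[[0,0,0],[0,0,0]],[[0,0,0],[0,0,0]],[[0,0,-0.5],[0,0,0]],[[0,0,-1],[0,0,0]],[[0,0,-1],[0,0,0]],[[0,0,-1],[0,0,0]],[[0,0,-1],[0,0,0]],[[0,0,0],[0,0,0]],[[0,0,0],[0,0,0]]]' 35 25; python3 plan.py 482 390 170 96.6
python3 - <<'E'
from h import *
c=cam("wrist"); save("w9",c[0])
E
```

```text
clock: 21.13
tool_pos: [660.6, 198.2, 77.3]
orientation: [-3.139, 0.0, 1.673]
contact_force: [0.3, 0.0, 0.2]
gripper_width: 87.8
t 21.13 pos [660.6 198.2  77.3] rpy [-1.7987e+02  2.0000e-02  9.5830e+01] w 87.8 F [0.3 0.  0.2] j7 0.76
rot units -0.03 shift total [-0.06  0.01 -0.04] rows 1 each [-0.064  0.014 -0.035]
clock: 22.47
tool_pos: [661.3, 198.5, 168.8]
orientation: [3.141, -0.0, 1.672]
contact_force: [-0.1, 0.4, -2.2]
gripper_width: 47.8
t 22.47 pos [661.3 198.5 168.8] rpy [ 1.7998e+02 -1.0000e-02  9.5820e+01] w 47.8 F [-0.1  0.4 -2.2] j7 0.82
rot units -0.13 shift total [10.54 -7.81 -0.06] rows 11 each [ 0.958 -0.71  -0.005]
```

View pics/w9.png

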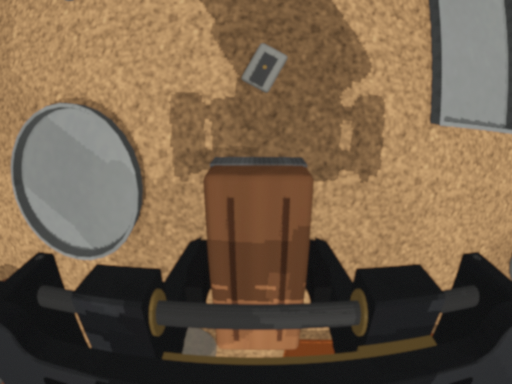

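```bash
python3 -m jog '[[[0,0,0],[0,0,-0.13]],[[0.5,-0.37,0],[0,0,0]],[[0.96,-0.71,0],[0,0,0]],[[0.96,-0.71,0],[0,0,0]],[[0.96,-0.71,0],[0,0,0]],[[0.96,-0.71,0],[0,0,0]],[[0.96,-0.71,0],[0,0,0]],[[0.96,-0.71,0],[0,0,0]],[[0.96,-0.71,0],[0,0,0]],[[0.96,-0.71,0],[0,0,0]],[[0.96,-0.71,0],[0,0,0]],[[0.96,-0.71,0],[0,0,0]],[[0.46,-0.36,0],[0,0,0]],[[0,0,0],[0,0,0]],[[0,0,0],[0,0,0]],[[0,0,0],[0,0,0]]]'; python3 plan.py 482 390 82 96.6
python3 - <<'E'
from h import *
c=cam("wrist"); save("w10",c[0])
E
```

```text
clock: 23.85
tool_pos: [482.3, 388.2, 167.2]
orientation: [-3.14, 0.003, 1.684]
contact_force: [0.6, -0.1, -1.0]
gripper_width: 47.9
t 23.85 pos [482.3 388.2 167.2] rpy [-1.7991e+02  1.6000e-01  9.6490e+01] w 47.9 F [ 0.6 -0.1 -1. ] j7 0.36
rot units -0.02 shift total [ 0.09 -0.    4.26] rows 5 each [ 0.018 -0.001  0.852]
```

View pics/w10.png

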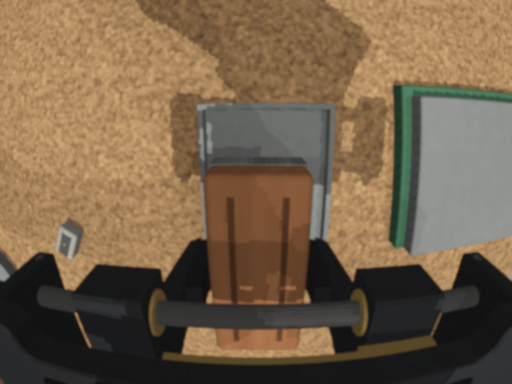

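```bash
python3 - <<'E'
from h import *
c=cam("wrist")
P=cast(c,[(198,105),(336,104),(203,200),(331,200)],18)[:,:2];print(P.round(1))
m=(P[0]+P[1])/2; a=np.radians(6.6); print("centre est",m+84*np.array([np.cos(a),np.sin(a)]), np.degrees(np.arctan2(*(P[1]-P[0])[::-1])))
E
```

```text
[[409.8 332.7]
 [396.3 439.2]
 [487.1 342.1]
 [475.1 448.5]]
centre est [486.49308081 395.61830233] 97.22109547778378
```

```bash
python3 plan.py 485 394.5 82 97;  python3 -m jog '[[[0,0,0],[0,0,-0.08]],[[0.27,0.17,0.5],[0,0,0]],[[0,0,1],[0,0,0]],[[0,0,1],[0,0,0]],[[0,0,1],[0,0,0]],[[0,0,0.5],[0,0,0]],[[0,0,0],[0,0,0]],[[0,0,0],[0,0,0]],[[0,0,0],[0,0,0]]]'; python3 plan.py 485 394.5 82 97
python3 - <<'E'
from h import *
c=cam("wrist"); save("w11",c[0])
E
```

```text
t 23.95 pos [482.6 388.1 167.4] rpy [-1.7992e+02  1.2000e-01  9.6430e+01] w 48.0 F [ 1.2 -0.3 -0.6] j7 0.36
rot units -0.09 shift total [0.3  0.16 4.27] rows 5 each [0.061 0.032 0.854]
clock: 24.7
tool_pos: [484.0, 396.4, 88.6]
orientation: [-3.141, -0.001, 1.694]
contact_force: [-0.4, 0.1, -0.3]
gripper_width: 47.6
t 24.7 pos [484.  396.4  88.6] rpy [-1.7995e+02 -6.0000e-02  9.7080e+01] w 47.6 F [-0.4  0.1 -0.3] j7 0.3
rot units 0.01 shift total [-0.1   0.04  0.33] rows 1 each [-0.101  0.04   0.329]
```

View pics/w11.png

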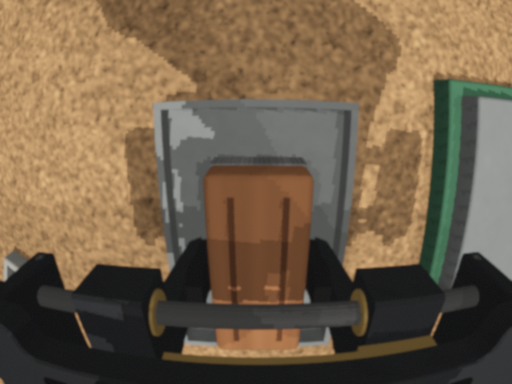

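```bash
python3 -m jog '[[[0,0,0.12],[0,0,0]],[[0,0,0.1],[0,0,0]],[[0,0,0.08],[0,0,0]],[[0,0,0.04],[0,0,0]],[[0,0,0],[0,0,0]],[[0,0,0],[0,0,0]]]'; python3 -m jog '[[[0,0,0],[0,0,0]],[[0,0,0],[0,0,0]],[[0,0,0],[0,0,0]],[[0,0,0],[0,0,0]],[[0,0,-0.4],[0,0,0]],[[0,0,-0.8],[0,0,0]],[[0,0,-1],[0,0,0]],[[0,0,-1],[0,0,0]],[[0,0,-1],[0,0,0]],[[0,0,-1],[0,0,0]],[[0,0,0],[0,0,0]]]' 62; python3 plan.py 467 0 190 90
python3 - <<'E'
from h import *
c=cam("wrist"); save("w12",c[0])
E
```

```text
clock: 25.25
tool_pos: [483.6, 395.8, 81.7]
orientation: [-3.14, 0.0, 1.694]
contact_force: [-1.3, -2.5, 4.9]
gripper_width: 47.8
clock: 26.17
tool_pos: [484.8, 397.6, 189.4]
orientation: [3.138, -0.004, 1.694]
contact_force: [0.0, 0.8, -0.6]
gripper_width: 62.3
t 26.17 pos [484.8 397.6 189.4] rpy [179.82  -0.26  97.08] w 62.3 F [ 0.   0.8 -0.6] j7 0.39
rot units 1.18 shift total [-19.88  -0.89  -0.03] rows 21 each [-0.947 -0.042 -0.002]
```

View pics/w12.png

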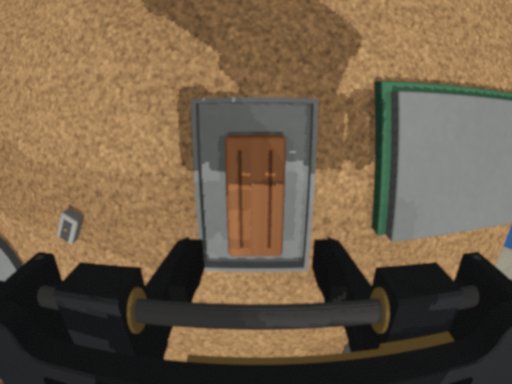

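```bash
python3 -m jog '[[[0,0,0],[0,0,1]],[[-0.5,-0.02,0],[0,0,0.18]],[[-0.95,-0.05,0],[0,0,0]],[[-0.95,-0.05,0],[0,0,0]],[[-0.95,-0.05,0],[0,0,0]],[[-0.95,-0.05,0],[0,0,0]],[[-0.95,-0.05,0],[0,0,0]],[[-0.95,-0.05,0],[0,0,0]],[[-0.95,-0.05,0],[0,0,0]],[[-0.95,-0.05,0],[0,0,0]],[[-0.95,-0.05,0],[0,0,0]],[[-0.95,-0.05,0],[0,0,0]],[[-0.95,-0.05,0],[0,0,0]],[[-0.95,-0.05,0],[0,0,0]],[[-0.95,-0.05,0],[0,0,0]],[[-0.95,-0.05,0],[0,0,0]],[[-0.95,-0.05,0],[0,0,0]],[[-0.95,-0.05,0],[0,0,0]],[[-0.95,-0.05,0],[0,0,0]],[[-0.95,-0.05,0],[0,0,0]]]' 88; python3 -m jog '[[[-0.95,-0.05,0],[0,0,0]],[[-0.95,-0.05,0],[0,0,0]],[[-0.48,0,0],[0,0,0]],[[0,0,0],[0,0,0]],[[0,0,0],[0,0,0]],[[0,0,0],[0,0,0]]]';  python3 plan.py 467 0 190 90
python3 - <<'E'
from h import *
c=cam("wrist"); save("w13",c[0]); save("w13z",cv2.resize(c[0][130:290,170:350],None,fx=4,fy=3.7,interpolation=cv2.INTER_CUBIC))
E
```

```text
clock: 27.88
tool_pos: [464.5, 42.0, 184.6]
orientation: [-3.138, 0.001, 1.573]
contact_force: [0.0, 1.1, 0.0]
gripper_width: 87.6
clock: 28.38
tool_pos: [463.6, -2.5, 185.2]
orientation: [-3.14, -0.001, 1.573]
contact_force: [0.6, -0.1, 0.5]
gripper_width: 88.1
t 28.38 pos [463.6  -2.5 185.2] rpy [-1.7991e+02 -5.0000e-02  9.0120e+01] w 88.1 F [ 0.6 -0.1  0.5] j7 0.66
rot units 0.02 shift total [ 0.13  0.17 -0.24] rows 1 each [ 0.127  0.169 -0.24 ]
```

View pics/w13.png

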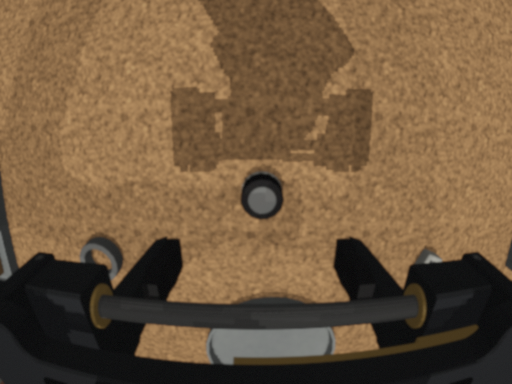

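View pics/w13z.png

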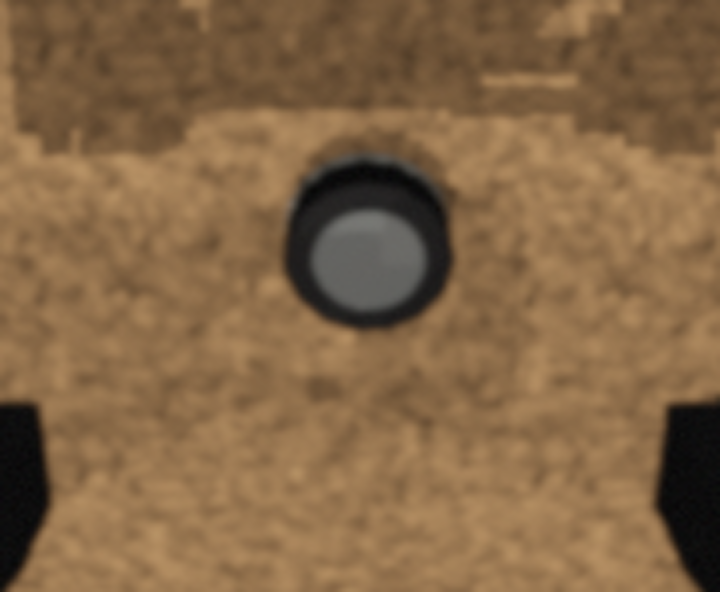

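```bash
python3 - <<'E'
from h import *
c=cam("wrist")
z=lambda u,v:(170+u/4-.4,130+v/3.7-.4)
print(cast(c,[z(369,260)],26),cast(c,[z(369,242)],16))
print(cast(c,[(209,345),(333,343),(270,297)],18))
E
python3 plan.py 468 0 67 90
```

```text
[[466.39131888   1.33521527  26.        ]] [[465.33257448   1.46267889  16.        ]]
[[654.35367635 -60.24398037  18.        ]
 [653.6891246   89.52195623  18.        ]
 [576.86888061  10.84531104  18.        ]]
t 28.48 pos [463.7  -2.4 185.2] rpy [-1.7991e+02 -3.0000e-02  9.0150e+01] w 88.1 F [ 0.6 -1.1  0.4] j7 0.66
rot units 0.02 shift total [0.12 0.21 5.91] rows 7 each [0.017 0.031 0.845]
```

Magnet at (466, 1.4). Descend.

```bash
python3 -m jog '[[[0.19,0.12,0.8],[0,0,0]],[[0,0,0.9],[0,0,0]],[[0,0,0.9],[0,0,0]],[[0,0,0.9],[0,0,0]],[[0,0,0.9],[0,0,0]],[[0,0,0.9],[0,0,0]],[[0,0,0.5],[0,0,0]],[[0,0,0],[0,0,0]],[[0,0,0],[0,0,0]]]'; python3 plan.py 466 1.4 67 90
```

```text
clock: 29.23
tool_pos: [465.6, 1.0, 68.9]
orientation: [-3.139, 0.001, 1.574]
contact_force: [-0.3, 0.3, 0.4]
gripper_width: 88.0
t 29.23 pos [465.6   1.   68.9] rpy [-1.7984e+02  5.0000e-02  9.0160e+01] w 88.0 F [-0.3  0.3  0.4] j7 0.33
rot units 0.03 shift total [0.02 0.02 0.1 ] rows 1 each [0.018 0.021 0.096]
```

```bash
python3 -m jog '[[[0,0,0.08],[0,0,0]],[[0,0,0],[0,0,0]],[[0,0,0],[0,0,0]],[[0,0,0],[0,0,0]],[[0,0,0],[0,0,0]],[[0,0,0],[0,0,0]],[[0,0,0],[0,0,0]],[[0,0,0],[0,0,0]],[[0,0,0],[0,0,0]],[[0,0,0],[0,0,0]],[[0,0,0],[0,0,0]]]' 25 20; python3 plan.py 466 1.4 67 90; python3 -m jog '[[[0,0,-0.5],[0,0,0]],[[0,0,-1],[0,0,0]],[[0,0,-1],[0,0,0]],[[0,0,-1],[0,0,0]],[[0,0,-1],[0,0,0]],[[0,0,0],[0,0,0]],[[0,0,0],[0,0,0]]]'; python3 plan.py 698 15 157 90
python3 - <<'E'
from h import *
c=cam("wrist"); save("w14",c[0])
E
```

```text
clock: 30.15
tool_pos: [465.8, -0.0, 67.7]
orientation: [-3.14, 0.0, 1.571]
contact_force: [-0.7, 0.6, 1.8]
gripper_width: 37.6
t 30.15 pos [465.8  -0.   67.7] rpy [-1.799e+02  3.000e-02  9.002e+01] w 37.6 F [-0.7  0.6  1.8] j7 0.3
rot units 0.0 shift total [0.07 0.01 0.03] rows 1 each [0.07  0.012 0.034]
clock: 30.73
tool_pos: [466.2, -0.4, 158.0]
orientation: [-3.141, 0.0, 1.57]
contact_force: [0.8, 0.7, -0.9]
gripper_width: 37.5
t 30.73 pos [ 4.662e+02 -4.000e-01  1.580e+02] rpy [-1.7998e+02  2.0000e-02  8.9950e+01] w 37.5 F [ 0.8  0.7 -0.9] j7 0.55
rot units -0.01 shift total [ 0.77 11.59  0.05] rows 12 each [0.064 0.966 0.004]
```

View pics/w14.png

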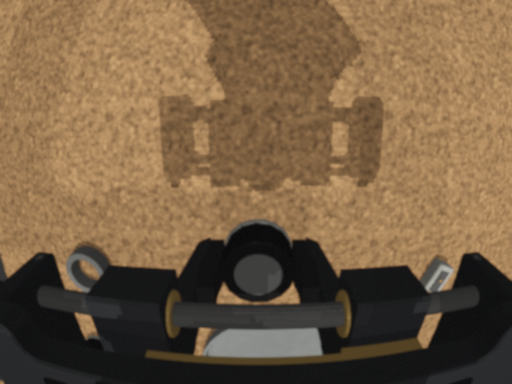

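```bash
python3 -m jog '[[[0.03,0.5,0],[0,0,0]],[[0.07,0.96,0],[0,0,0]],[[0.07,0.96,0],[0,0,0]],[[0.07,0.96,0],[0,0,0]],[[0.07,0.96,0],[0,0,0]],[[0.07,0.96,0],[0,0,0]],[[0.07,0.96,0],[0,0,0]],[[0.07,0.96,0],[0,0,0]],[[0.07,0.96,0],[0,0,0]],[[0.07,0.96,0],[0,0,0]],[[0.07,0.96,0],[0,0,0]],[[0.07,0.96,0],[0,0,0]],[[0.04,0.5,0],[0,0,0]],[[0,0,0],[0,0,0]],[[0,0,0],[0,0,0]],[[0,0,0],[0,0,0]]]'; python3 plan.py 698 15 73 90
python3 - <<'E'
from h import *
c=cam("wrist"); save("w15",c[0])
E
```

```text
clock: 32.12
tool_pos: [695.7, 16.9, 155.7]
orientation: [-3.137, 0.002, 1.572]
contact_force: [-1.1, 0.3, 0.5]
gripper_width: 37.4
t 32.12 pos [695.7  16.9 155.7] rpy [-1.7972e+02  1.0000e-01  9.0070e+01] w 37.4 F [-1.1  0.3  0.5] j7 0.96
rot units 0.01 shift total [-0.09  0.12  4.13] rows 5 each [-0.019  0.023  0.827]
```

View pics/w15.png

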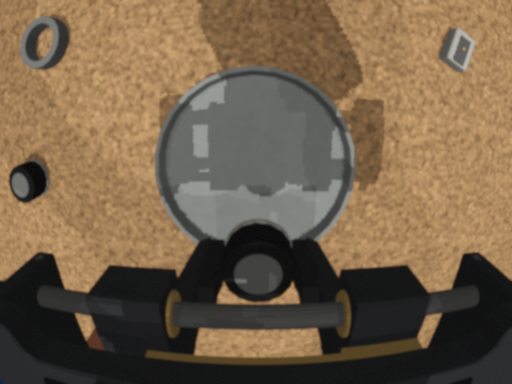

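```bash
python3 - <<'E'
from h import *
c=cam("wrist")
D=cast(c,[(156,160),(255,67),(354,158),(190,88),(322,88),(330,220),(178,220)],18)[:,:2]
A=np.c_[2*D,np.ones(len(D))]; s=np.linalg.lstsq(A,(D**2).sum(1),rcond=None)[0]; print(D.round(1),s[:2],np.sqrt(s[2]+s[:2]@s[:2]))
print(cast(c,[(28,180)],26))
E
```

```text
[[657.9 -63.1]
 [589.4  14.5]
 [656.2  91.4]
 [603.7 -33.4]
 [603.8  63.7]
 [708.1  75.8]
 [708.4 -49.1]] [664.32706428  14.08008997] 76.8790638901861
[[ 669.42701725 -197.05169034   26.        ]]
```

```bash
python3 -m jog '[[[-0.1,0.08,0.5],[0,0,0]],[[0,0,1],[0,0,0]],[[0,0,1],[0,0,0]],[[0,0,1],[0,0,0]],[[0,0,0.4],[0,0,0]],[[0,0,0],[0,0,0]],[[0,0,0],[0,0,0]],[[0,0,0],[0,0,0]]]'; python3 plan.py 698 15 72 90
```

```text
clock: 32.88
tool_pos: [699.3, 15.0, 80.3]
orientation: [3.142, -0.0, 1.571]
contact_force: [0.2, -0.0, 0.2]
gripper_width: 37.2
t 32.88 pos [699.3  15.   80.3] rpy [180.  -0.  90.] w 37.2 F [ 0.2 -0.   0.2] j7 0.92
rot units 0.0 shift total [-0.   -0.06  0.42] rows 1 each [-0.001 -0.064  0.417]
```

```bash
python3 -m jog '[[[0,-0.05,0.18],[0,0,0]],[[0,0,0.12],[0,0,0]],[[0,0,0.08],[0,0,0]],[[0,0,0.05],[0,0,0]],[[0,0,0],[0,0,0]],[[0,0,0],[0,0,0]]]'; python3 plan.py 698 15 72 90
```

```text
clock: 33.38
tool_pos: [697.7, 14.7, 71.8]
orientation: [-3.14, 0.001, 1.571]
contact_force: [-2.2, -1.2, 6.3]
gripper_width: 37.4
t 33.38 pos [697.7  14.7  71.8] rpy [-1.7992e+02  6.0000e-02  9.0000e+01] w 37.4 F [-2.2 -1.2  6.3] j7 0.91
rot units 0.0 shift total [ 0.01  0.02 -0.01] rows 1 each [ 0.014  0.016 -0.01 ]
```

Seated. Release to 55, lift, look.

```bash
python3 -m jog '[[[0,0,0],[0,0,0]],[[0,0,0],[0,0,0]],[[0,0,0],[0,0,0]],[[0,0,0],[0,0,0]],[[0,0,-0.4],[0,0,0]],[[0,0,-0.8],[0,0,0]],[[0,0,-1],[0,0,0]],[[0,0,-1],[0,0,0]],[[0,0,-1],[0,0,0]],[[0,0,-1],[0,0,0]],[[0,0,-1],[0,0,0]],[[0,0,0],[0,0,0]]]' 55; python3 plan.py 670 -205 190 90
python3 - <<'E'
from h import *
c=cam("wrist"); save("w16",c[0])
E
```

```text
clock: 34.38
tool_pos: [700.2, 15.9, 200.8]
orientation: [3.135, -0.002, 1.571]
contact_force: [1.0, 0.6, 0.3]
gripper_width: 55.1
t 34.38 pos [700.2  15.9 200.8] rpy [ 1.7959e+02 -9.0000e-02  8.9990e+01] w 55.1 F [1.  0.6 0.3] j7 0.99
rot units -0.0 shift total [-11.04  -1.51   0.54] rows 12 each [-0.92  -0.126  0.045]
```

View pics/w16.png

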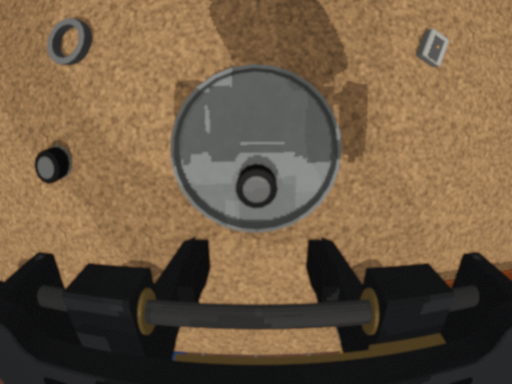

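```bash
python3 -m jog '[[[-0.5,-0.07,0],[0,0,0]],[[-0.95,-0.13,0.05],[0,0,0]],[[-0.95,-0.13,0.05],[0,0,0]],[[-0.95,-0.13,0.05],[0,0,0]],[[-0.95,-0.13,0.05],[0,0,0]],[[-0.95,-0.13,0.05],[0,0,0]],[[-0.95,-0.13,0.05],[0,0,0]],[[-0.95,-0.13,0.05],[0,0,0]],[[-0.95,-0.13,0.05],[0,0,0]],[[-0.95,-0.13,0.05],[0,0,0]],[[-0.95,-0.13,0.05],[0,0,0]],[[-0.95,-0.13,0.05],[0,0,0]],[[0,0,0],[0,0,0]],[[0,0,0],[0,0,0]],[[0,0,0],[0,0,0]]]' 88; python3 plan.py 670 -205 190 90
python3 - <<'E'
from h import *
c=cam("wrist"); save("w17",c[0]); save("w17z",cv2.resize(c[0][130:290,170:350],None,fx=4,fy=3.7,interpolation=cv2.INTER_CUBIC))
E
```

```text
clock: 35.68
tool_pos: [667.5, -202.7, 183.2]
orientation: [-3.139, -0.001, 1.572]
contact_force: [-0.1, 0.3, 0.7]
gripper_width: 87.8
t 35.68 pos [ 667.5 -202.7  183.2] rpy [-1.7984e+02 -8.0000e-02  9.0080e+01] w 87.8 F [-0.1  0.3  0.7] j7 1.28
rot units 0.01 shift total [-0.12  0.12 -0.34] rows 1 each [-0.116  0.124 -0.34 ]
```

View pics/w17.png

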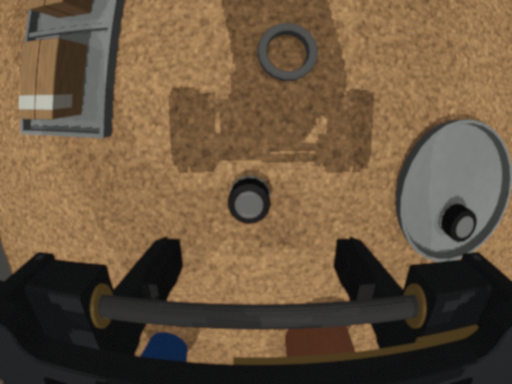

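View pics/w17z.png

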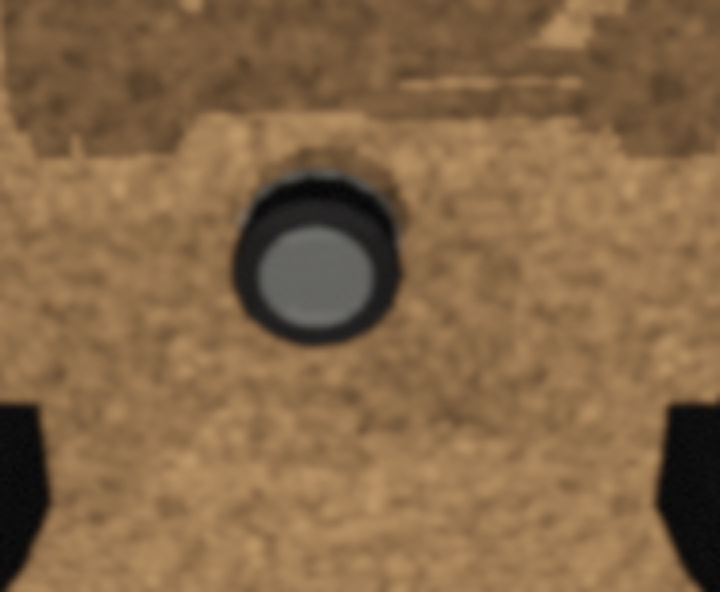

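```bash
python3 - <<'E'
from h import *
c=cam("wrist")
z=lambda u,v:(170+u/4-.4,130+v/3.7-.4)
print(cast(c,[z(317,277)],26),cast(c,[z(318,258)],16), "mug near edge", cast(c,[(315,325)],80))
E
python3 plan.py 674 -207 67 90
```

```text
[[ 673.98147929 -209.43261568   26.        ]] [[ 672.81726122 -209.47414216   16.        ]] mug near edge [[ 763.03568899 -153.30101567   80.        ]]
t 35.78 pos [ 668.  -201.9  183.7] rpy [-1.7988e+02 -6.0000e-02  9.0170e+01] w 87.6 F [0.  0.4 0.5] j7 1.28
rot units 0.03 shift total [-0.26  0.3   5.83] rows 7 each [-0.036  0.043  0.834]
```

```bash
python3 -m jog '[[[-0.37,0.27,0.5],[0,0,0]],[[0,0,0.9],[0,0,0]],[[0,0,0.9],[0,0,0]],[[0,0,0.9],[0,0,0]],[[0,0,0.9],[0,0,0]],[[0,0,0.9],[0,0,0]],[[0,0,0.65],[0,0,0]],[[0,0,0],[0,0,0]],[[0,0,0],[0,0,0]],[[0,0,0],[0,0,0]]]'; python3 plan.py 673.5 -209.4 67.5 90
```

```text
clock: 36.62
tool_pos: [673.7, -211.5, 71.5]
orientation: [-3.141, 0.001, 1.571]
contact_force: [0.9, -0.6, -0.1]
gripper_width: 88.0
t 36.62 pos [ 673.7 -211.5   71.5] rpy [-1.7998e+02  3.0000e-02  9.0010e+01] w 88.0 F [ 0.9 -0.6 -0.1] j7 1.24
rot units 0.0 shift total [ 0.11 -0.01  0.2 ] rows 1 each [ 0.107 -0.01   0.2  ]
```

```bash
python3 -m jog '[[[0.1,0,0.2],[0,0,0]],[[0,0,0],[0,0,0]],[[0,0,0],[0,0,0]]]'; python3 -m jog '[[[0,0,0],[0,0,0]],[[0,0,0],[0,0,0]],[[0,0,0],[0,0,0]],[[0,0,0],[0,0,0]],[[0,0,0],[0,0,0]],[[0,0,0],[0,0,0]],[[0,0,0],[0,0,0]],[[0,0,0],[0,0,0]],[[0,0,0],[0,0,0]],[[0,0,0],[0,0,0]]]' 25 20; python3 -m jog '[[[0,0,-0.5],[0,0,0]],[[0,0,-1],[0,0,0]],[[0,0,-1],[0,0,0]],[[0,0,-1],[0,0,0]],[[0,0,-1],[0,0,0]],[[0,0,0],[0,0,0]],[[0,0,0],[0,0,0]]]'; python3 plan.py 634 14.5 157 90
python3 - <<'E'
from h import *
c=cam("wrist"); save("w18",c[0])
E
```

```text
clock: 36.87
tool_pos: [673.2, -209.4, 67.3]
orientation: [-3.14, 0.001, 1.571]
contact_force: [1.0, -0.3, -0.4]
gripper_width: 88.1
clock: 37.7
tool_pos: [672.9, -209.7, 66.7]
orientation: [-3.14, 0.001, 1.571]
contact_force: [0.3, 0.0, 0.8]
gripper_width: 37.5
clock: 38.28
tool_pos: [673.8, -209.6, 158.3]
orientation: [3.141, 0.001, 1.571]
contact_force: [0.6, 0.0, -0.5]
gripper_width: 37.5
t 38.28 pos [ 673.8 -209.6  158.3] rpy [1.7996e+02 6.0000e-02 9.0000e+01] w 37.5 F [ 0.6  0.  -0.5] j7 1.28
rot units 0.0 shift total [11.21 -1.99  0.07] rows 12 each [ 0.934 -0.166  0.005]
```

View pics/w18.png

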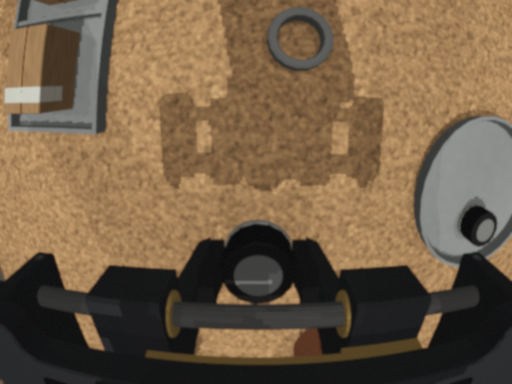

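```bash
python3 -m jog '[[[0.5,-0.1,0],[0,0,0]],[[0.93,-0.16,0],[0,0,0]],[[0.93,-0.16,0],[0,0,0]],[[0.93,-0.16,0],[0,0,0]],[[0.93,-0.16,0],[0,0,0]],[[0.93,-0.16,0],[0,0,0]],[[0.93,-0.16,0],[0,0,0]],[[0.93,-0.16,0],[0,0,0]],[[0.93,-0.16,0],[0,0,0]],[[0.93,-0.16,0],[0,0,0]],[[0.93,-0.16,0],[0,0,0]],[[0.93,-0.16,0],[0,0,0]],[[0.48,-0.13,0],[0,0,0]],[[0,0,0],[0,0,0]],[[0,0,0],[0,0,0]],[[0,0,0],[0,0,0]]]'; python3 plan.py 634 14.5 71 90
```

```text
clock: 39.67
tool_pos: [633.2, 12.8, 156.1]
orientation: [-3.139, 0.002, 1.569]
contact_force: [0.0, 0.1, -0.9]
gripper_width: 37.6
t 39.67 pos [633.2  12.8 156.1] rpy [-1.7984e+02  1.4000e-01  8.9920e+01] w 37.6 F [ 0.   0.1 -0.9] j7 0.86
rot units -0.01 shift total [0.08 0.04 4.25] rows 5 each [0.017 0.008 0.851]
```

```bash
python3 -m jog '[[[0.08,0,0.5],[0,0,0]],[[0,0,1],[0,0,0]],[[0,0,1],[0,0,0]],[[0,0,1],[0,0,0]],[[0,0,0.4],[0,0,0]],[[0,0,0],[0,0,0]],[[0,0,0],[0,0,0]],[[0,0,0],[0,0,0]]]'; python3 plan.py 634 14.5 71 90
```

```text
clock: 40.33
tool_pos: [633.9, 16.1, 79.6]
orientation: [-3.141, 0.0, 1.57]
contact_force: [-0.7, 0.4, -0.8]
gripper_width: 37.6
t 40.33 pos [633.9  16.1  79.6] rpy [-1.7999e+02  1.0000e-02  8.9970e+01] w 37.6 F [-0.7  0.4 -0.8] j7 0.79
rot units -0.0 shift total [-0.08  0.01  0.43] rows 1 each [-0.082  0.007  0.428]
```

```bash
python3 -m jog '[[[-0.05,0,0.18],[0,0,0]],[[0,0,0.12],[0,0,0]],[[0,0,0.08],[0,0,0]],[[0,0,0.05],[0,0,0]],[[0,0,0],[0,0,0]],[[0,0,0],[0,0,0]]]'; python3 -m jog '[[[0,0,0],[0,0,0]],[[0,0,0],[0,0,0]],[[0,0,0],[0,0,0]],[[0,0,0],[0,0,0]],[[0,0,-0.4],[0,0,0]],[[0,0,-0.8],[0,0,0]],[[0,0,-1],[0,0,0]],[[0,0,-1],[0,0,0]],[[0,0,-1],[0,0,0]],[[0,0,-1],[0,0,0]],[[0,0,-1],[0,0,0]],[[0,0,0],[0,0,0]],[[0,0,0],[0,0,0]]]' 55; python3 -m jog '[[[0,-1,-0.7],[0,0,0]],[[0,-1,-0.7],[0,0,0]],[[0,-1,-0.7],[0,0,0]],[[0,-1,-0.7],[0,0,0]],[[0,-1,-0.7],[0,0,0]],[[0,-1,-0.7],[0,0,0]],[[0,0,0],[0,0,0]],[[0,0,0],[0,0,0]],[[0,0,0],[0,0,0]]]'
python3 - <<'E'
from h import *
c=cam("wrist"); save("w19",c[0])
c=cam("scene"); save("s19",cv2.resize(c[0][100:290,70:460],None,fx=2,fy=2,interpolation=cv2.INTER_CUBIC))
E
```

```text
clock: 40.83
tool_pos: [633.2, 15.0, 70.6]
orientation: [-3.14, 0.001, 1.571]
contact_force: [-1.0, -0.5, 4.8]
gripper_width: 37.3
clock: 41.92
tool_pos: [634.1, 15.4, 196.3]
orientation: [3.14, 0.0, 1.571]
contact_force: [-0.9, 0.2, 0.9]
gripper_width: 54.9
clock: 42.67
tool_pos: [514.1, 14.9, 277.7]
orientation: [-3.14, 0.001, 1.57]
contact_force: [-0.3, 0.2, -0.7]
gripper_width: 55.2
```

View pics/w19.png

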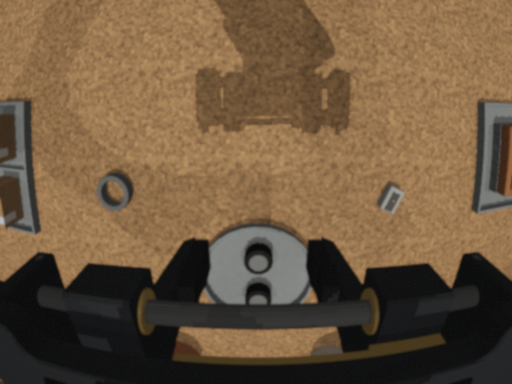

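View pics/s19.png

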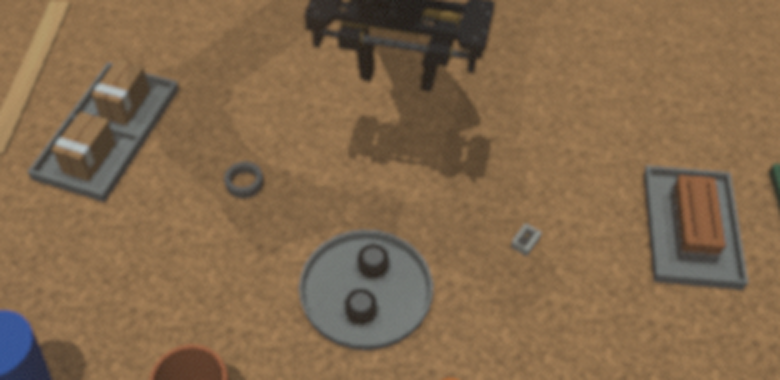

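```bash
python3 -c "
from rig import r
print(r.close_job())"
```

```text
the job is handed in; nothing more can be done
None
```

I finished the job and handed it in at about 43 s of the 128 s allowed. `close_job` gives no verdict, so this rests on my own checks.

- **Order:** I placed one carton in the far bay of the divided tray and one in the near bay. The eraser then went felt down into the plain tray, and last both magnets went into the dish, about 64 mm apart.
- **Last pictures (scene and wrist cameras):** everything sits flat and upright inside its tray and clear of the rims. The gripper is open and about 280 mm up, touching nothing. The tape roll and sharpener look unmoved.
- **Forces:** contact-force readings at the end of each move stayed under about 7 N. I did not log the values during moves.
- **Disagreements:** the top and wrist cameras differed by up to about 6 mm on the eraser tray's centre and about 2–3 mm on the chalk tray and dish. I placed things close to the wrist camera's values. The second carton showed no upward force before release, so it may have dropped by about a millimetre; pictures afterwards show it upright in its bay.

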